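Function check of a hand lever press

TASK

Three newly built hand presses stand in a row on the bench; try out the one whose lever ends in a flat black paddle. With the fingertips on top of the paddle, and without gripping it, press the lever gently all the way down to its stop, then let it rise under the fingertips, without letting it snap back, until it is fully up, and take the hand away. Leave the other two presses and the loose parts on the bench alone.

Things in the scene. Friction and masses are not known exactly. Their poses are not given: they have to be found in the camera images.
- paddle_face (a point): Spot to press on the paddle lever: on the middle line of the paddle's top face, 25 mm from the paddle's free end; it moves with the lever. The paddle is a flat black plastic handle 75 mm long (from 50 mm on the pivot's side of this point to 25 mm beyond it), 32 mm wide, 18 mm thick. The point's x axis points along the lever towards the pivot, y along the hinge axis, z straight out of the top face. With the lever up the point is about 246 mm above the bench.
- paddle_pivot (a point): Middle of the paddle press's lever pivot, 170 mm above the bench; it does not move. The hinge axis is this point's y axis (level, across the press); its x axis points level to the back of the press, so that the lever reaches out to -x. In the lever's frame the paddle_face point lies 165 mm out from the pivot and 9 mm above the line through it.
- paddle_lever (a joint): Swing of the paddle lever: 0 = fully up (its free end 0.42 rad above level, held there by the return spring), 0.70 rad = pressed down to its stop (the lever 0.28 rad below level). Pressing the paddle at paddle_face takes about 3 N at the start and 8 N at the stop. It springs back up by itself and fast if let go. At its front the ram, which moves with the lever, comes down to 4 mm above the white nest.
- ball_lever (a joint): Swing of the lever of the press with the ball-ended lever, which must be left alone: 0 = up, 0.70 = down.
- tee_lever (a joint): Swing of the lever of the press with the T-shaped cross bar at its lever's end, which must be left alone: 0 = up, 0.70 = down.
- press_paddle: The press to try: aluminium bed on dark rails, 200 x 90 mm, with a column 60 mm wide; frame 196 mm high. Origin on the bench under the frame: the base reaches 130 mm forward (-x) and 70 mm back of it, the pivot lies 12 mm behind and the column stands 7 to 57 mm behind it. Fixed to the bench. It stands in any of the three places in the row, with its front (-x) turned roughly to the robot.
- press_ball: The press with a round steel lever ending in a black ball of 38 mm; otherwise the same frame and origin as press_paddle. Leave alone.
- press_tee: The press with a round steel lever ending in a black cross bar, 80 mm wide and 20 mm thick; otherwise the same frame and origin as press_paddle. Leave alone.
- ball_handle (a point): Centre of the black ball of the ball lever, 178 mm from its pivot; about 243 mm above the bench.
- tee_handle (a point): Centre of the cross bar of the T lever, 180 mm from its pivot; about 243 mm above the bench.
- bottle: Loose white bottle with a blue cap, 34 mm across, 85 mm high, standing between two presses; origin under its centre. Leave alone.
- bush: Loose brass bush, 32 mm across, 28 mm high, between two presses; origin under its centre. Leave alone.
- nest: Loose white plastic nest block, 46 x 46 x 22 mm, between two presses; origin under its centre. Leave alone.
- hexkey: Loose dark hex key, 113 x 36 mm, 6 mm thick, lying between two presses, towards the robot. Leave alone.
- link: Loose flat steel link, 100 x 18 x 6 mm, lying between two presses, towards the robot. Leave alone.
- screwdriver: Loose screwdriver 180 mm long, lying at the right. Leave alone.
- driver: Loose cordless driver lying on its side at the left, about 150 x 165 mm, 60 mm high. Leave alone.

How it is judged:
On the way, in this order (a step that is already met when the one before it is completed fails the run):
1. the paddle lever is pressed down to its stop by the fingers (value of joint paddle_lever above 0.65 rad and contact force between the fingers and paddle_lever above 1 N), for 0.1 s.
2. the paddle lever is fully up again (value of joint paddle_lever below 0.06 rad), for 0.1 s.
At the end, for the whole second after the job is handed in: After having been pressed to its stop (within 0.05 rad) the paddle lever is fully up again (within 0.06 rad), the other two levers are up, and every loose part lies within 10 mm of where it was (value of joint each of paddle_lever, ball_lever, tee_lever below 0.06 rad and distance of each of bottle, bush, nest, hexkey, link, screwdriver, driver from where it was at the start of the episode below 0.01 m); the robot touches nothing.
It fails at once if the paddle lever slammed down or snapped back (faster than 3 rad/s) (velocity of joint paddle_lever above 3 rad/s or velocity of joint paddle_lever below -3 rad/s).
It fails at once if the paddle lever gripped or pressed hard (more than 30 N) (contact force between the fingers and paddle_lever above 30 N).
It fails at once if another press's lever moved (value of joint any of ball_lever, tee_lever above 0.06 rad).
It fails at once if another press touched (contact force between any of the fingers, the arm and press_ball above 1 N or contact force between any of the fingers, the arm and press_tee above 1 N).
It fails at once if a loose part moved, lifted or knocked (distance of any of bottle, bush, nest, hexkey, link, screwdriver, driver from where it was at the start of the episode above 0.015 m).
It also fails if it takes over 40 s, if anything falls off the work surface, if the arm or the gripper's body presses on something with over 40 N, if the wrist force passes 120 N, or if a joint passes its speed limit or range.

ROBOT

A 7-joint arm with a two-finger parallel gripper is mounted at the origin on the work surface. World frame = base frame: x ahead of the robot, y to its left, z up, the work surface at z = 0. Lengths are in m, angles in rad, forces in N, time in s.
With the tool pointing down it reaches from about 0.4 to 0.875 m from the base axis. Payload 19.3 kg.
Tool frame: the origin (TCP) lies midway between the tips of the shut fingers; the grasp point (between the pads) lies 19 mm behind it; z points along the fingers, y is the line along which they close (so a half turn about z gives the same grasp; the last joint's range is limited). The gripper opens to 85 mm and grips with 20 to 120 N. Pads are 22 mm wide; open, the fingers measure 114 mm over their backs; the gripper's body (76 mm by 85 mm) begins 54 mm behind the grasp point. The pads swing forward as they close: fully open they stand 13 mm farther back than shut.
Start: joints at [1.242, 0.521, -0.036, 1.599, 0.021, 1.021, -0.113], TCP at [0.16, -0.604, 0.204] pointing down, gripper open.
Joint ranges: [-2.91, 2.91], [-0.3, 2.13], [-1.5, 1.42], [0.17, 2.43], [-1.26, 4.41], [0.16, 1.93], [-2.52, 2.52]. Speed limits (rad/s): [1.89, 1.89, 2.39, 2.39, 3.01, 3.01, 3.01].

INTERFACE

Orientations are given as [roll, pitch, yaw] about the fixed x, y, z axes, in that order (R = Rz(yaw) Ry(pitch) Rx(roll)).
In Python, from workcell import bot gives the robot as it stands.
- The arm moves only by the tool move_arm, never from a script. Its argument "series" is a list of rows, each a list of 3 entries, a list of its own where there are three numbers: the shift along the tool's x, y, z in cm, then the turn, a rotation vector about the tool's x, y, z in rad, then the opening in per cent of the stroke, from 0 (shut) to 100 (fully open). A call has 1 to 20 rows; each row is the pose to reach, as a shift and turn from the pose commanded when the call began, along the tool's axes at that moment; what a row does not reach only later rows make up. A row lasts 1/12 s, in which the tool goes at most 41.7 mm and 7.16 degrees, less where a joint would pass 70% of its speed; a pose out of reach is approached as far as the arm can. A call with a gripper value outside its range is refused whole. The fingers move at their own pace and stop on an object; "squeeze" is the grip in N (left out, the last holds). Time passes only in rows, so rows that repeat a pose let the fingers close. It gives the time, the measured TCP pose, the force, the opening and the grip force at its end, in the units of the state.
- bot.observe(): the state, without advancing time (a new reading comes with each control period).
- bot.grab_frame(name): name is "scene" or "top"; returns (picture, depth): 420x560x3 uint8, red, green, blue; 420x560 float32, m along the optical axis (not along the pixel's ray), 0 where there is no reading.
- bot.camera_params(name): a dict with "fovy" (degrees; the focal length in pixels is half the picture's height over the tangent of half this angle, whatever the lens; pixels are square), "cx", "cy" (the principal point, pixels), "R" (3x3) and "t" (3): a world point X has camera coordinates R X + t. Camera axes: x right, y down, z forward; pixel columns grow to the right and rows downward; lengths in m; the calibration is good to about 2 mm. A picture is of the moment at which its call begins. camera_params takes no time and is no camera call.
- bot.job_done(): hands the job in; it is judged then, once.
Trained networks look in the newest picture that a camera, given by its name, has taken for a name from the list of things; names that differ only in an ending like _2 or _b are one class to them, and where a whole thing is asked for, a point or a joint stands for the part that bears it (a point fixed in the world has none). Each returns a list of dicts, best first, with "conf" (0 to 1); they miss things now and then, are a little off and sometimes report something else, mostly with a low value. They report only what shows in the picture. A call takes as long as a camera call.
- bot.find_in(camera, thing): "bbox" ([left, top, right, bottom] in pixels, round what is visible of it).
- bot.trace(camera, thing): "mask" (420x560 bool, what is visible of it) and "bbox" ([left, top, right, bottom] in pixels, round what is visible of it).
The state is a dict: "clock": time; "qpos": joint angles; "qd": joint speeds; "joint_efforts": joint torques, N m; "position": TCP position; "tool_rot": TCP orientation; "force": force on the tool from outside, world axes, zero at the start; "moment": the same for the moment, N m; "grip_width": finger opening in m; "finger_force": force on a finger pad.
Only numpy, scipy, OpenCV 4.12 (cv2) and the standard library are available. Lean on these libraries where they do the work, as an engineer would, in place of code of your own. Each camera call takes 0.05 s, during which the arm holds its last target. There are 200 camera calls.

## Working session

There is one attempt and no reset: what is moved stays moved. The work goes in short steps, Python scripts to look and compute and a tool call to move; the robot and the scene stay as the last step left them, time stands still between calls to the robot, and variables do not carry over. Pictures are saved under pics/ and viewed, at most 10 in all, crops included, and the job is handed in when it is done.

Besides the shell and the picture viewer there is one more tool, called after ">>>" by a JSON object that holds its "name" and its "arguments". move_arm: Moves the arm, as the interface text tells. Its arguments: {"type":"object","properties":{"series":{"type":"array"},"squeeze":{"type":"number"}},"required":["series"]}

```bash
mkdir -p pics
cat > h.py <<'E'
import numpy as np, cv2
from workcell import bot
def pts(cam,d,mask):
    p=bot.camera_params(cam); f=210/np.tan(np.radians(p["fovy"])/2)
    v,u=np.nonzero(mask&(d>0)); z=d[v,u]
    c=np.stack([(u-p["cx"])/f*z,(v-p["cy"])/f*z,z],1)
    return (c-np.array(p["t"]))@np.array(p["R"])
def proj(cam,X):
    p=bot.camera_params(cam); f=210/np.tan(np.radians(p["fovy"])/2)
    c=np.array(p["R"])@X+np.array(p["t"]); return f*c[0]/c[2]+p["cx"],f*c[1]/c[2]+p["cy"]
E
python3 - <<'E'
from h import *
s=bot.observe(); print(s["position"],s["tool_rot"],s["force"],s["grip_width"])
ims=[]
for c in("top","scene"):
    im,d=bot.grab_frame(c); im=im[:,:,::-1].copy(); np.save(c+"_d.npy",d)
    for t in("paddle_face","press_paddle","ball_handle","tee_handle"):
        r=bot.trace(c,t)
        for k in r[:2]:
            m=k["mask"]; P=pts(c,d,m)
            print(c,t,round(k["conf"],2),np.round(k["bbox"]),m.sum(),np.round(np.median(P,0),3) if len(P) else None)
            if t=="paddle_face" and len(P):
                np.save(c+"_m.npy",m); print(np.round(np.percentile(P,[2,50,98],axis=0),3))
            b=np.int32(k["bbox"]); cv2.rectangle(im,b[:2].tolist(),b[2:].tolist(),(0,0,255) if "paddle" in t else (0,255,0),1)
    cv2.imwrite(f"pics/{c}1.png",im)
E
```

```text
[ 0.15979882 -0.60385334  0.2039342 ] [-3.14047677e+00  8.29541651e-05  2.58747502e-01] [-0.52284618 -0.26741262 -1.03617717] 0.08529944615910964
top paddle_face 0.69 [166. 202. 196. 276.] 880 [0.508 0.233 0.225]
[[0.439 0.2   0.033]
 [0.508 0.233 0.225]
 [0.6   0.282 0.258]]
top press_paddle 0.74 [158. 184. 218. 275.] 2831 [0.562 0.237 0.146]
top ball_handle 0.68 [246. 199. 283. 274.] 643 [0.518 0.043 0.216]
top tee_handle 0.54 [156. 184. 214. 273.] 2857 [0.563 0.237 0.146]
top tee_handle 0.33 [ 60. 222. 125. 280.] 1672 [0.525 0.481 0.047]
scene paddle_face 0.86 [347. 205. 401. 282.] 1154 [0.516 0.236 0.214]
[[ 0.281  0.077 -0.001]
 [ 0.516  0.236  0.214]
 [ 0.618  0.282  0.255]]
scene press_paddle 0.81 [322. 204. 401. 348.] 4355 [0.605 0.268 0.143]
scene press_paddle 0.23 [278. 173. 355. 219.] 622 [0.524 0.047 0.212]
scene ball_handle 0.71 [283. 172. 355. 219.] 659 [0.527 0.047 0.211]
scene tee_handle 0.71 [176. 138. 240. 184.] 579 [ 0.671 -0.248  0.21 ]
```

View pics/top1.png

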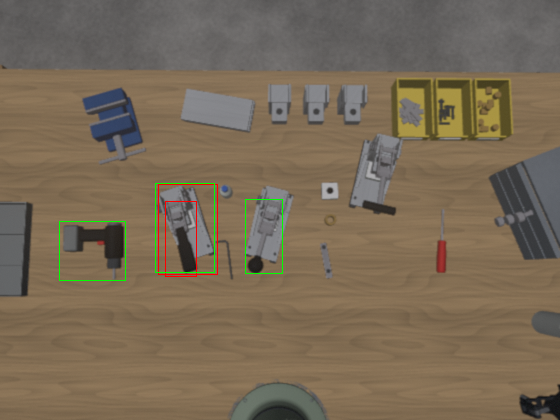

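View pics/scene1.png

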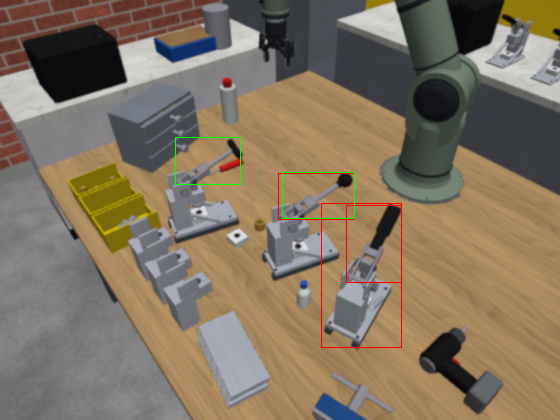

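Run:
```python
from h import *
A=[]
for c in("top","scene"):
    P=pts(c,np.load(c+"_d.npy"),np.load(c+"_m.npy").astype(bool))
    P=P[(P[:,2]>.19)&(P[:,2]<.28)&(abs(P[:,0]-.5)<.13)&(abs(P[:,1]-.24)<.07)]
    # main horizontal direction
    m=np.median(P,0); vx,vy,x0,y0=cv2.fitLine(np.float32(P[:,:2]),cv2.DIST_HUBER,0,.01,.01).ravel()
    d=np.array([vx,vy]); d*=np.sign(d[0]); n=np.array([-d[1],d[0]])
    s=(P[:,:2]-m[:2])@d; w=(P[:,:2]-m[:2])@n
    print(c,len(P),m.round(3),"yaw",np.arctan2(d[1],d[0]).round(3))
    for a in np.arange(-.1,.1,.01):
        k=(s>=a)&(s<a+.01)
        if k.sum()>3: print(a.round(2),k.sum(),(m[:2]+(a+.005)*d+np.median(w[k])*n).round(3),np.percentile(w[k],[5,95]).round(3),np.percentile(P[k,2],[10,50,90]).round(3))
```

```text
top 761 [0.5   0.229 0.231] yaw 0.348
-0.07 36 [0.439 0.207] [-0.013  0.015] [0.247 0.253 0.258]
-0.06 57 [0.449 0.21 ] [-0.014  0.014] [0.252 0.256 0.26 ]
-0.05 59 [0.458 0.213] [-0.014  0.014] [0.248 0.252 0.256]
-0.04 55 [0.467 0.218] [-0.014  0.015] [0.244 0.246 0.25 ]
-0.03 56 [0.477 0.221] [-0.014  0.015] [0.239 0.242 0.246]
-0.02 58 [0.486 0.224] [-0.015  0.014] [0.234 0.238 0.241]
-0.01 55 [0.496 0.227] [-0.014  0.014] [0.229 0.234 0.237]
-0.0 50 [0.505 0.232] [-0.013  0.014] [0.224 0.23  0.234]
0.01 41 [0.515 0.234] [-0.011  0.01 ] [0.22  0.224 0.227]
0.02 40 [0.524 0.237] [-0.012  0.01 ] [0.216 0.219 0.222]
0.03 63 [0.534 0.239] [-0.018  0.016] [0.207 0.213 0.218]
0.04 62 [0.543 0.243] [-0.019  0.016] [0.206 0.211 0.214]
0.05 63 [0.553 0.246] [-0.019  0.016] [0.202 0.205 0.209]
0.06 26 [0.56  0.257] [-0.019  0.017] [0.196 0.201 0.204]
0.07 19 [0.567 0.265] [-0.019  0.018] [0.194 0.197 0.2  ]
0.08 17 [0.576 0.271] [-0.019  0.018] [0.191 0.194 0.199]
0.09 4 [0.585 0.275] [-0.014  0.016] [0.191 0.192 0.193]
scene 893 [0.51  0.235 0.225] yaw 0.328
-0.07 51 [0.448 0.215] [-0.016
[... 203 characters left out ...]
5]
-0.03 68 [0.486 0.227] [-0.015  0.014] [0.234 0.238 0.24 ]
-0.02 69 [0.495 0.231] [-0.015  0.014] [0.229 0.233 0.236]
-0.01 71 [0.505 0.233] [-0.015  0.013] [0.223 0.228 0.231]
-0.0 46 [0.514 0.237] [-0.011  0.01 ] [0.221 0.224 0.226]
0.01 55 [0.523 0.241] [-0.011  0.011] [0.215 0.219 0.221]
0.02 56 [0.534 0.242] [-0.014  0.016] [0.21  0.214 0.216]
0.03 86 [0.542 0.248] [-0.017  0.017] [0.205 0.209 0.213]
0.04 98 [0.553 0.248] [-0.017  0.017] [0.198 0.204 0.207]
0.05 50 [0.561 0.254] [-0.017  0.017] [0.195 0.201 0.204]
0.06 28 [0.572 0.255] [-0.019  0.018] [0.193 0.196 0.2  ]
0.07 19 [0.585 0.247] [-0.018  0.017] [0.192 0.193 0.195]
0.08 4 [0.59  0.262] [-0.017  0.015] [0.19  0.191 0.191]
```

The paddle press is the leftmost one (paddle at about (183,250) in top, (388,225) in scene). Ball is the middle press, tee the right one. The paddle face measures (0.467, 0.219, 0.246), which fits the given height. The lever yaw is about 0.34 and the pivot is near (0.606, 0.268). I'll raise the arm, shut the fingers and travel by way of a waypoint in front of the row.

>>> {"name": "move_arm", "arguments": {"series": [[[0, 0, -4], [0, 0, 0], 0], [[0, 0, -8], [0, 0, 0], 0], [[0, 0, -12], [0, 0, 0], 0], [[0, 0, -16], [0, 0, 0], 0], [[3, -2, -17], [0, 0, 0], 0], [[6, -4, -17], [0, 0, 0], 0], [[9, -6.2, -17], [0, 0, 0], 0], [[12, -8.4, -17], [0, 0, 0], 0], [[15, -10.5, -17], [0, 0, 0], 0], [[18, -12.6, -17], [0, 0, 0], 0], [[21, -14.7, -17], [0, 0, 0], 0], [[24, -16.8, -17], [0, 0, 0], 0], [[27, -19, -17], [0, 0, 0], 0], [[30, -21, -17], [0, 0, 0], 0], [[33, -23.2, -17], [0, 0, 0], 0], [[36, -25.3, -17], [0, 0, 0], 0], [[39, -27.4, -17], [0, 0, 0], 0], [[42, -29.5, -17], [0, 0, 0], 0], [[43, -30, -17], [0, 0, 0], 0], [[43, -30, -17], [0, 0, 0], 0]]}}

```text
clock: 2.17
position: [0.5007, -0.2011, 0.3743]
tool_rot: [-3.14, -0.001, 0.264]
force: [-0.4, -0.4, 0.2]
grip_width: 0.0001
finger_force: 0.0
```

>>> {"name": "move_arm", "arguments": {"series": [[[0.6, -3.5, 0], [0, 0, 0], 0], [[1.2, -7, 0], [0, 0, 0], 0], [[1.9, -10.5, 0], [0, 0, 0], 0], [[2.5, -14, 0], [0, 0, 0], 0], [[3.2, -17.5, 0], [0, 0, -0.02], 0], [[3.8, -21, 0], [0, 0, -0.03], 0], [[4.4, -24.5, 0], [0, 0, -0.04], 0], [[5.1, -28, 0], [0, 0, -0.05], 0], [[5.7, -31.5, 0], [0, 0, -0.06], 0], [[6.3, -35, 0], [0, 0, -0.07], 0], [[6.9, -38, 0], [0, 0, -0.08], 0], [[7.3, -40, 0], [0, 0, -0.08], 0], [[7.5, -41.4, 2], [0, 0, -0.08], 0], [[7.5, -41.4, 3], [0, 0, -0.08], 0], [[7.5, -41.4, 4], [0, 0, -0.08], 0], [[7.5, -41.4, 4], [0, 0, -0.08], 0], [[7.5, -41.4, 4], [0, 0, -0.08], 0]]}}

```text
clock: 3.58
position: [0.4658, 0.2139, 0.3345]
tool_rot: [3.141, 0.001, 0.337]
force: [0.6, -0.3, 0.5]
grip_width: 0.0
finger_force: 0.0
```

Run:
```python
from h import *
s=bot.observe(); print(s["position"],s["tool_rot"],s["force"],s["qpos"])
im,d=bot.grab_frame("scene"); im=im[:,:,::-1].copy()
for X in ([.467,.219,.246],s["position"]): cv2.circle(im,tuple(int(round(v)) for v in proj("scene",np.array(X))),2,(0,255,255),-1)
cv2.imwrite("pics/s2.png",cv2.resize(im[60:300,230:550],(800,600)))
```

```text
[0.4657607  0.21387617 0.33450595] [3.14107373e+00 5.00173493e-04 3.37034662e-01] [ 0.59050673 -0.30947751  0.54731632] [-0.06108484  0.2640993  -0.60509448  1.68729497  0.15801561  1.23996971
 -1.93534561]
```

View pics/s2.png

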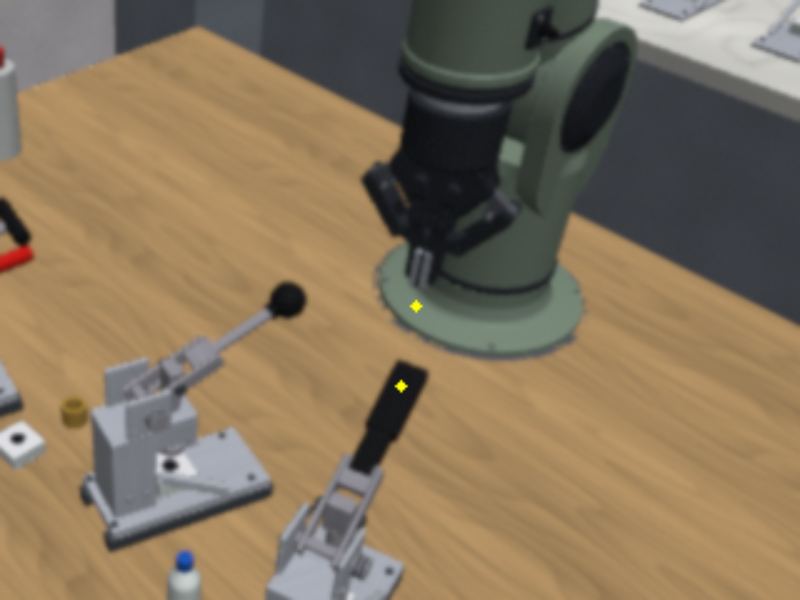

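>>> {"name": "move_arm", "arguments": {"series": [[[0.1, -0.4, 2], [0, 0, 0], 0], [[0.2, -0.4, 4], [0, 0, 0], 0], [[0.2, -0.4, 6], [0, 0, 0], 0], [[0.2, -0.4, 7], [0, 0, 0], 0], [[0.2, -0.4, 7.2], [0, 0, 0], 0], [[0.2, -0.4, 7.4], [0, 0, 0], 0], [[0.2, -0.4, 7.6], [0, 0, 0], 0], [[0.2, -0.4, 7.8], [0, 0, 0], 0], [[0.2, -0.4, 8], [0, 0, 0], 0], [[0.2, -0.4, 8.2], [0, 0, 0], 0], [[0.2, -0.4, 8.4], [0, 0, 0], 0], [[0.2, -0.4, 8.6], [0, 0, 0], 0], [[0.2, -0.4, 8.8], [0, 0, 0], 0], [[0.2, -0.4, 9], [0, 0, 0], 0], [[0.2, -0.4, 9], [0, 0, 0], 0]]}}

```text
clock: 4.88
position: [0.4658, 0.2196, 0.2441]
tool_rot: [3.142, 0.001, 0.339]
force: [0.3, 0.5, -0.4]
grip_width: 0.0002
finger_force: 0.0
```

Run:
```python
from h import *
s=bot.observe(); print(s["position"],s["force"])
im,d=bot.grab_frame("scene"); im=im[:,:,::-1].copy()
cv2.imwrite("pics/s3.png",cv2.resize(im[140:300,300:460],(600,600)))
```

```text
[0.46583408 0.21960087 0.24410195] [ 0.25369964  0.49261182 -0.41496877]
```

View pics/s3.png

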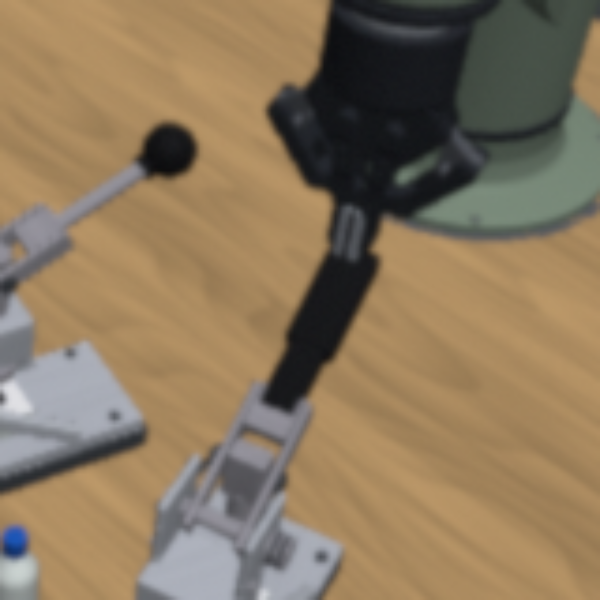

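Run:
```python
from h import *
s=bot.observe(); print(proj("scene",s["position"]),proj("scene",np.array([.467,.219,.246])))
for c in("scene","top"):
    im,d=bot.grab_frame(c); P=pts(c,d,d>0); 
    dx=P[:,:2]-s["position"][:2]; a=s["tool_rot"][2]; u=dx@[np.cos(a),np.sin(a)]; w=dx@[-np.sin(a),np.cos(a)]
    k=(abs(w)<.02)&(abs(u)<.13)&(P[:,2]>.15)&(P[:,2]<.4)
    for z in np.arange(.18,.36,.01):
        q=k&(P[:,2]>=z)&(P[:,2]<z+.01)
        if q.sum(): print(c,z.round(2),q.sum(),"u",np.percentile(u[q],[5,50,95]).round(3),"w",np.percentile(w[q],[5,50,95]).round(3))
```

```text
(np.float64(390.8211399890051), np.float64(214.6662360072102)) (np.float64(390.3941210234781), np.float64(214.17270005709236))
scene 0.18 62 u [0.099 0.125 0.128] w [-0.017  0.001  0.019]
scene 0.19 161 u [0.094 0.116 0.126] w [-0.018  0.001  0.017]
scene 0.2 184 u [0.078 0.091 0.118] w [-0.017  0.001  0.017]
scene 0.21 139 u [0.055 0.071 0.082] w [-0.017 -0.001  0.012]
scene 0.22 115 u [0.033 0.045 0.058] w [-0.014  0.001  0.014]
scene 0.23 145 u [0.012 0.027 0.04 ] w [-0.015 -0.001  0.014]
scene 0.24 150 u [-0.011  0.004  0.017] w [-0.015  0.     0.014]
scene 0.25 56 u [-0.022 -0.012 -0.003] w [-0.014  0.007  0.014]
scene 0.27 18 u [0.005 0.011 0.013] w [-0.006  0.002  0.01 ]
scene 0.28 50 u [0.005 0.01  0.014] w [-0.012  0.002  0.014]
scene 0.29 49 u [0.    0.01  0.013] w [-0.011  0.003  0.014]
scene 0.3 47 u [0.005 0.01  0.013] w [-0.011  0.001  0.014]
scene 0.31 63 u [-0.003  0.011  0.015] w [-0.018 -0.002  0.017]
scene 0.32 75 u [-0.007  0.011  0.014] w [-0.019  0.004  0.019]
scene 0.33 40 u [-0.004  0.015  0.019] w [-0.014 -0.003  0.016]
scene 0.34 64 u [0.009 0.017 0.019] w [-0.014  0.003  0.017]
scene 0.35 70 u [0.01  0.017 0.019] w [-0.016 -0.     0.018]
top 0.18 5 u [0.108 0.108 0.127] w [-0.005  0.002  0.018]
top 0.19 57 u [0.107 0.116 0.127] w [-0.019 -0.003  0.015]
top 0.2 92 u [0.073 0.099 0.122] w [-0.018 -0.007  0.005]
top 0.21 33 u [0.069 0.077 0.086] w [-0.019 -0.014 -0.006]
```

No contact yet. The depth picture shows the paddle still up and the real fingertips about 2 cm above it, centred within 2 mm. I'll keep going down slowly until there is force.

>>> {"name": "move_arm", "arguments": {"series": [[[0, 0, 0.3], [0, 0, 0], 0], [[0, 0, 0.6], [0, 0, 0], 0], [[0, 0, 0.9], [0, 0, 0], 0], [[0, 0, 1.2], [0, 0, 0], 0], [[0, 0, 1.4], [0, 0, 0], 0], [[0, 0, 1.6], [0, 0, 0], 0], [[0, 0, 1.8], [0, 0, 0], 0], [[0, 0, 1.8], [0, 0, 0], 0]]}}

```text
clock: 5.7
position: [0.4658, 0.2196, 0.2261]
tool_rot: [3.142, 0.0, 0.339]
force: [0.2, -0.3, 0.3]
grip_width: -0.0
finger_force: 0.0
```

>>> {"name": "move_arm", "arguments": {"series": [[[0, 0, 0.2], [0, 0, 0], 0], [[0, 0, 0.4], [0, 0, 0], 0], [[0, 0, 0.6], [0, 0, 0], 0], [[0, 0, 0.8], [0, 0, 0], 0], [[0, 0, 0.8], [0, 0, 0], 0]]}}

```text
clock: 6.12
position: [0.4659, 0.2197, 0.2182]
tool_rot: [-3.142, 0.0, 0.339]
force: [0.7, 1.0, 2.0]
grip_width: 0.0001
finger_force: 1.0
```

Run:
```python
from h import *
s=bot.observe(); print(s["force"])
im,d=bot.grab_frame("scene"); cv2.imwrite("pics/s4.png",cv2.resize(im[140:300,300:460,::-1],(600,600)))
P=pts("scene",d,d>0); dx=P[:,:2]-s["position"][:2]; a=s["tool_rot"][2]; u=dx@[np.cos(a),np.sin(a)]; w=dx@[-np.sin(a),np.cos(a)]
k=(abs(w)<.016)&(abs(u)<.06)&(P[:,2]>.2)&(P[:,2]<.31)
for z in np.arange(.2,.31,.005):
    q=k&(P[:,2]>=z)&(P[:,2]<z+.005)
    if q.sum(): print(z.round(3),q.sum(),"u",np.percentile(u[q],[5,50,95]).round(3),"w",np.percentile(w[q],[5,50,95]).round(3))
```

```text
[0.65291981 0.967096   1.96324351]
0.205 2 u [0.052 0.054 0.055] w [0.01  0.01  0.011]
0.21 11 u [0.039 0.057 0.06 ] w [-0.01   0.009  0.012]
0.215 56 u [0.038 0.053 0.059] w [-0.012  0.001  0.014]
0.22 57 u [0.033 0.043 0.05 ] w [-0.013 -0.     0.014]
0.225 77 u [0.021 0.033 0.041] w [-0.014  0.001  0.014]
0.23 66 u [0.01  0.022 0.03 ] w [-0.015  0.002  0.014]
0.235 76 u [0.    0.01  0.019] w [-0.013  0.     0.014]
0.24 32 u [-0.012  0.     0.008] w [-0.015  0.007  0.015]
0.245 13 u [-0.021 -0.013  0.012] w [-0.004  0.012  0.015]
0.25 17 u [0.    0.011 0.013] w [-0.009  0.002  0.012]
0.255 23 u [0.005 0.009 0.014] w [-0.011  0.003  0.013]
0.26 22 u [-0.     0.009  0.013] w [-0.012  0.003  0.014]
0.265 24 u [0.006 0.01  0.013] w [-0.01  -0.     0.014]
0.27 20 u [-0.     0.009  0.013] w [-0.01   0.006  0.014]
0.275 24 u [0.006 0.011 0.014] w [-0.011  0.002  0.013]
0.28 18 u [-0.001  0.01   0.013] w [-0.008 -0.     0.014]
0.285 20 u [0.007 0.013 0.015] w [-0.011 -0.001  0.014]
0.29 35 u [-0.007  0.012  0.015] w [-0.012 -0.002  0.015]
0.295 28 u [-0.007  0.012  0.014] w [-0.012  0.005  0.015]
0.3 22 u [-0.007  0.013  0.014] w [-0.013 -0.004  0.014]
0.305 11 u [0.009 0.015 0.017] w [-0.011 -0.003  0.013]
```

View pics/s4.png

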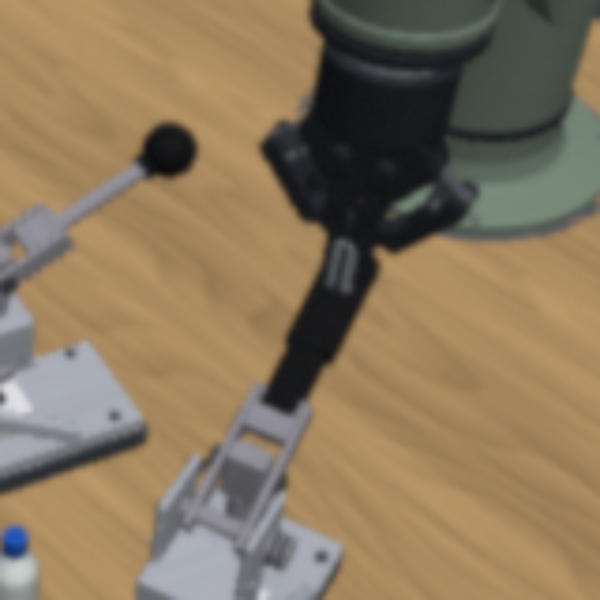

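Gentle contact, 2 N, and the fingertips sit right on the paddle. Now I'll press along the lever's arc.

>>> {"name": "move_arm", "arguments": {"series": [[[-0.2, 0, 0.4], [0, 0, 0], 0], [[-0.4, 0, 0.8], [0, 0, 0], 0], [[-0.6, 0, 1.2], [0, 0, 0], 0], [[-0.7, 0, 1.6], [0, 0, 0], 0], [[-0.9, 0, 2], [0, 0, 0], 0], [[-1, 0, 2.4], [0, 0, 0], 0], [[-1.1, 0, 2.8], [0, 0, 0], 0], [[-1.2, 0, 3.2], [0, 0, 0], 0], [[-1.3, 0, 3.6], [0, 0, 0], 0], [[-1.4, 0, 4], [0, 0, 0], 0], [[-1.4, 0, 4.4], [0, 0, 0], 0], [[-1.5, 0, 4.8], [0, 0, 0], 0], [[-1.5, 0, 5.2], [0, 0, 0], 0], [[-1.6, 0, 5.6], [0, 0, 0], 0], [[-1.6, 0, 6], [0, 0, 0], 0], [[-1.6, 0, 6], [0, 0, 0], 0]]}}

```text
clock: 7.5
position: [0.4508, 0.2144, 0.1578]
tool_rot: [-3.141, 0.0, 0.339]
force: [0.5, -0.8, 4.2]
grip_width: -0.0004
finger_force: 2.0
```

>>> {"name": "move_arm", "arguments": {"series": [[[0, 0, 0.4], [0, 0, 0], 0], [[0, 0, 0.8], [0, 0, 0], 0], [[0, 0, 1.2], [0, 0, 0], 0], [[0, 0, 1.6], [0, 0, 0], 0], [[0, 0, 2], [0, 0, 0], 0], [[0.1, 0, 2.4], [0, 0, 0], 0], [[0.1, 0, 2.8], [0, 0, 0], 0], [[0.2, 0, 3.2], [0, 0, 0], 0], [[0.2, 0, 3.6], [0, 0, 0], 0], [[0.3, 0, 3.9], [0, 0, 0], 0], [[0.3, 0, 4.1], [0, 0, 0], 0], [[0.3, 0, 4.2], [0, 0, 0], 0], [[0.3, 0, 4.2], [0, 0, 0], 0]]}}

```text
clock: 8.58
position: [0.4537, 0.2154, 0.1162]
tool_rot: [3.142, 0.0, 0.339]
force: [-2.6, -1.1, 6.2]
grip_width: -0.0003
finger_force: 3.1
```

Run:
```python
from h import *
s=bot.observe(); print(s["force"],s["position"])
im,d=bot.grab_frame("scene"); cv2.imwrite("pics/s5.png",cv2.resize(im[140:300,300:460,::-1],(600,600)))
P=pts("scene",d,d>0); a=.34; dx=P[:,:2]-[.6056,.268]; u=dx@[np.cos(a),np.sin(a)]; w=dx@[-np.sin(a),np.cos(a)]
k=(abs(w)<.02)&(u>-.2)&(u<-.06)&(P[:,2]>.09)&(P[:,2]<.25)
for x in np.arange(-.2,-.06,.01):
    q=k&(u>=x)&(u<x+.01)
    if q.sum(): print(x.round(2),q.sum(),np.percentile(P[q,2],[5,25,50,75]).round(3))
```

```text
[-2.55554675 -1.1339087   6.18787464] [0.45374985 0.21535017 0.11618789]
-0.19 3 [0.134 0.135 0.135 0.136]
-0.18 9 [0.13  0.132 0.136 0.136]
-0.17 32 [0.134 0.157 0.191 0.195]
-0.16 134 [0.142 0.156 0.173 0.192]
-0.15 349 [0.144 0.181 0.213 0.233]
-0.14 48 [0.141 0.147 0.148 0.241]
-0.13 38 [0.139 0.148 0.149 0.15 ]
-0.12 46 [0.138 0.146 0.15  0.151]
-0.11 27 [0.147 0.152 0.153 0.154]
-0.1 28 [0.15  0.153 0.155 0.155]
-0.09 32 [0.155 0.156 0.157 0.158]
-0.08 50 [0.154 0.159 0.159 0.16 ]
-0.07 48 [0.156 0.16  0.161 0.162]
```

View pics/s5.png

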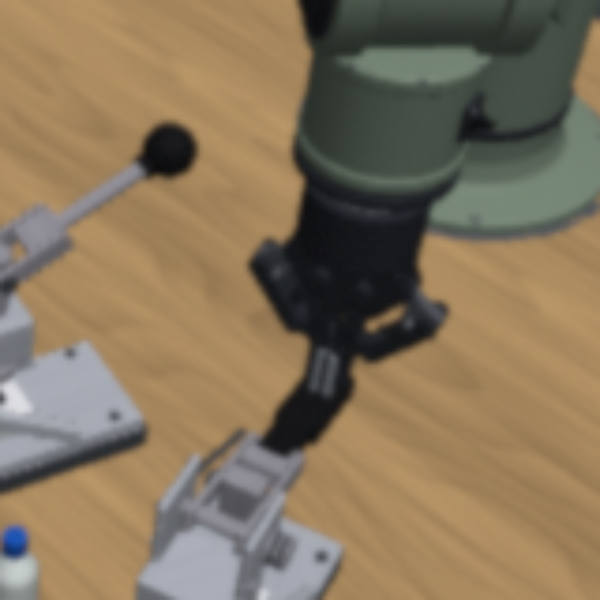

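The lever is nearly down and the fingers are well placed. Now small steps to the stop.

>>> {"name": "move_arm", "arguments": {"series": [[[0, 0, 0.1], [0, 0, 0], 0], [[0, 0, 0.2], [0, 0, 0], 0], [[0.1, 0, 0.3], [0, 0, 0], 0], [[0.1, 0, 0.4], [0, 0, 0], 0], [[0.1, 0, 0.5], [0, 0, 0], 0], [[0.1, 0, 0.5], [0, 0, 0], 0]]}}

```text
clock: 9.13
position: [0.4547, 0.2157, 0.1112]
tool_rot: [3.142, 0.0, 0.339]
force: [-2.4, -0.2, 6.4]
grip_width: 0.0001
finger_force: 3.2
```

>>> {"name": "move_arm", "arguments": {"series": [[[0, 0, 0.1], [0, 0, 0], 0], [[0, 0, 0.2], [0, 0, 0], 0], [[0, 0, 0.3], [0, 0, 0], 0], [[0, 0, 0.3], [0, 0, 0], 0]]}}

```text
clock: 9.47
position: [0.4552, 0.2159, 0.1085]
tool_rot: [-3.141, -0.001, 0.339]
force: [0.2, -0.9, 6.9]
grip_width: -0.0002
finger_force: 3.1
```

>>> {"name": "move_arm", "arguments": {"series": [[[0, 0, 0.1], [0, 0, 0], 0], [[0, 0, 0.2], [0, 0, 0], 0], [[0, 0, 0.2], [0, 0, 0], 0]]}}

```text
clock: 9.72
position: [0.4555, 0.216, 0.1071]
tool_rot: [3.142, -0.002, 0.339]
force: [-2.9, -2.8, 22.0]
grip_width: -0.0002
finger_force: 10.8
```

At the stop with 22 N. I'll ease off slightly and hold, then let the lever rise along the same arc.

>>> {"name": "move_arm", "arguments": {"series": [[[0, 0, -0.05], [0, 0, 0], 0], [[0, 0, -0.05], [0, 0, 0], 0], [[0, 0, -0.1], [0, 0, 0], 0], [[0, 0, -0.3], [0, 0, 0], 0], [[-0.1, 0, -0.6], [0, 0, 0], 0], [[-0.1, 0, -1], [0, 0, 0], 0], [[-0.2, 0, -1.4], [0, 0, 0], 0], [[-0.2, 0, -1.8], [0, 0, 0], 0], [[-0.3, 0, -2.2], [0, 0, 0], 0], [[-0.3, 0, -2.6], [0, 0, 0], 0], [[-0.4, 0, -3], [0, 0, 0], 0], [[-0.4, 0, -3.4], [0, 0, 0], 0], [[-0.4, 0, -3.8], [0, 0, 0], 0], [[-0.4, 0, -4.2], [0, 0, 0], 0], [[-0.4, 0, -4.6], [0, 0, 0], 0], [[-0.4, 0, -5], [0, 0, 0], 0], [[-0.4, 0, -5], [0, 0, 0], 0]]}}

```text
clock: 11.13
position: [0.4513, 0.2146, 0.1573]
tool_rot: [-3.142, -0.001, 0.339]
force: [2.8, 1.1, 3.7]
grip_width: 0.0002
finger_force: 2.0
```

>>> {"name": "move_arm", "arguments": {"series": [[[0, 0, -0.4], [0, 0, 0], 0], [[0.1, 0, -0.8], [0, 0, 0], 0], [[0.1, 0, -1.2], [0, 0, 0], 0], [[0.2, 0, -1.6], [0, 0, 0], 0], [[0.2, 0, -2], [0, 0, 0], 0], [[0.3, 0, -2.4], [0, 0, 0], 0], [[0.4, 0, -2.8], [0, 0, 0], 0], [[0.5, 0, -3.2], [0, 0, 0], 0], [[0.6, 0, -3.6], [0, 0, 0], 0], [[0.7, 0, -4], [0, 0, 0], 0], [[0.8, 0, -4.4], [0, 0, 0], 0], [[1, 0, -4.8], [0, 0, 0], 0], [[1.1, 0, -5.2], [0, 0, 0], 0], [[1.3, 0, -5.6], [0, 0, 0], 0], [[1.5, 0, -6], [0, 0, 0], 0], [[1.6, 0, -6.2], [0, 0, 0], 0], [[1.6, 0, -6.4], [0, 0, 0], 0], [[1.6, 0, -6.6], [0, 0, 0], 0], [[1.6, 0, -6.8], [0, 0, 0], 0], [[1.6, 0, -6.8], [0, 0, 0], 0]]}}

```text
clock: 12.8
position: [0.4658, 0.2196, 0.2247]
tool_rot: [3.142, 0.0, 0.339]
force: [0.3, 0.4, -0.2]
grip_width: 0.0001
finger_force: 0.0
```

Force is back to zero at the height where contact began, so the lever is up. I'll lift clear.

>>> {"name": "move_arm", "arguments": {"series": [[[0, 0, -0.3], [0, 0, 0], 0], [[0, 0, -0.8], [0, 0, 0], 0], [[0, 0, -2], [0, 0, 0], 0], [[0, 0, -4], [0, 0, 0], 0], [[0, 0, -6], [0, 0, 0], 0], [[0, 0, -8], [0, 0, 0], 0], [[0, 0, -10], [0, 0, 0], 0], [[0, 0, -12], [0, 0, 0], 0], [[0, 0, -12], [0, 0, 0], 0], [[0, 0, -12], [0, 0, 0], 0]]}}

```text
clock: 13.63
position: [0.4661, 0.2199, 0.3454]
tool_rot: [-3.142, -0.002, 0.339]
force: [0.5, 0.9, -0.2]
grip_width: 0.0001
finger_force: 0.0
```

Run:
```python
from h import *
im,d=bot.grab_frame("scene"); cv2.imwrite("pics/s6.png",im[:,:,::-1])
P=pts("scene",d,d>0); r=np.hypot(P[:,0]-.467,P[:,1]-.219)
k=(r<.006)&(P[:,2]>.1)&(P[:,2]<.28); print(np.median(P[k,2]),k.sum(),bot.observe()["position"])
```

```text
0.2476008402447294 22 [0.46583379 0.21957483 0.34443864]
```

View pics/s6.png

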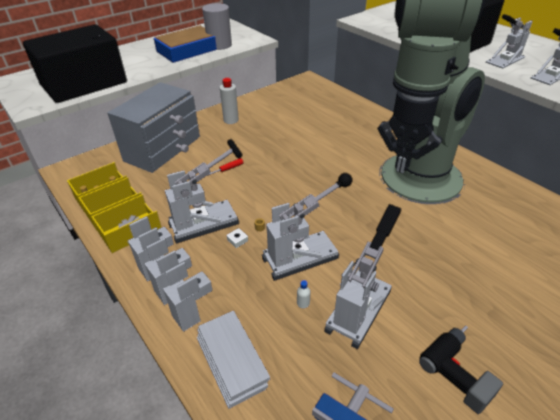

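The picture shows the paddle fully up at (388,225), with the face at z = 0.247. The hand is clear, and the other presses and visible loose parts are where they were.

```bash
python3 -c "
from workcell import bot
print(bot.job_done())"
```

```text
the job is handed in; nothing more can be done
None
```

I pressed the paddle lever to its stop (22 N there), let it rise under the fingertips until it was fully up, took the hand away and handed the job in; the other presses and visible loose parts looked undisturbed in the last picture, and the hand-in returned no verdict.

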